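Connect an air filter to a sleeve coupler

ROBOT

A 6-joint arm with a two-finger parallel gripper is mounted at the origin on a cart in front of the work surface, level with it; the furniture and walls round the work are solid. World frame = base frame: x ahead of the robot, y to its left, z up, the work surface at z = 0. Lengths are in m, angles in rad, forces in N, time in s.
With the tool pointing down it reaches from about 0.275 to 0.775 m from the base axis. Payload 14.6 kg.
Tool frame: the origin (TCP) lies midway between the tips of the shut fingers; the grasp point (between the pads) lies 19 mm behind it; z points along the fingers, y is the line along which they close (so a half turn about z gives the same grasp; the last joint's range is limited). The gripper opens to 85 mm and grips with 20 to 120 N. Pads are 22 mm wide; open, the fingers measure 114 mm over their backs; the gripper's body (76 mm by 85 mm) begins 54 mm behind the grasp point. The pads swing forward as they close: fully open they stand 13 mm farther back than shut.
Start: joints at [1.109, 0.263, -0.048, 1.259, 0, 1.415], TCP at [0.159, 0.5, 0.231] pointing down, gripper open.
Joint ranges: [-2.65, 2.65], [-0.89, 1.7], [-1.18, 1.37], [-2.13, 2.11], [-1.35, 1.29], [-3.14, 3.14]. Speed limits (rad/s): [1.89, 1.89, 2.57, 2.79, 3.14, 3.14].

INTERFACE

Orientations are given as a rotation vector (axis times angle).
In Python, from cell import bot gives the robot as it stands.
- The arm moves only by the tool move_arm, never from a script. Its argument "commands" is a list of rows, each an object with "angular": the turn, a rotation vector about the tool's x, y, z normalised to -1 to 1, where 1 is 45 degrees, a list of three; "dp": the shift along the tool's x, y, z normalised to -1 to 1, where 1 is 100 mm, a list of three; "fingers": the opening, from 0 (shut) to 1 (fully open). In form: [{"angular": [ax, ay, az], "dp": [x, y, z], "fingers": fingers}, ...]. A call has exactly 5 rows; each row is the pose to reach, as a shift and turn from the pose commanded when the call began, along the tool's axes at that moment; what a row does not reach only later rows make up. A row lasts 1/10 s, in which the tool goes at most 50 mm and 8.59 degrees, less where a joint would pass 70% of its speed; a pose out of reach is approached as far as the arm can. A call with a number of a shift or a turn outside -1 to 1 is refused whole. A call with a gripper value outside its range is refused whole. The fingers move at their own pace and stop on an object; the grip force is fixed at half the most. Time passes only in rows, so rows that repeat a pose let the fingers close, or fill a call up. It gives the time, the measured TCP pose, the force, the opening and the grip force at its end, in the units of the state.
- bot.get_obs(): the state, without advancing time (a new reading comes with each control period).
- bot.snapshot(name): name is "scene" or "top" or "wrist"; returns the picture (420x560x3 uint8, blue, green, red); there is no depth.
- bot.camera_model(name): a dict with "intrinsics" (3x3 intrinsics, pixels), "rvec" (rotation vector, rad) and "tvec" (3), from world to camera coordinates, as OpenCV has them; the wrist camera has in their place "mount" (4x4, takes a point from camera to tool coordinates, whose origin is the TCP and whose axes are the flange's). Camera axes: x right, y down, z forward; pixel columns grow to the right and rows downward; lengths in m; the calibration is good to about 2 mm. A picture is of the moment at which its call begins: read the wrist's pose just before it. camera_model takes no time and is no camera call.
- bot.close_job(): hands the job in; it is judged then, once.
The state is a dict: "t": time; "joint_pos": joint angles; "joint_vel": joint speeds; "effort": joint torques, N m; "ee_pos": TCP position; "ee_rot": TCP orientation; "ft_force": force on the tool from outside, world axes, zero at the start; "torque": the same for the moment, N m; "grip_width": finger opening in m; "grasp_force": force on a finger pad.
Only numpy, scipy, OpenCV 4.12 (cv2) and the standard library are available. Lean on these libraries where they do the work, as an engineer would, in place of code of your own. Each camera call takes 0.05 s, during which the arm holds its last target. There are 200 camera calls.

TASK

Fit the in-line air filter to the bench air coupler: draw the coupler's blue sleeve straight back from the mouth until its catch holds it there by itself, take the filter from its black cradle and push its brass nose fully home so that its steel collar meets the coupler's mouth, let go, and then press the red button so that the sleeve springs fully forward and locks the filter in. Leave the jar and the two bottles near the work standing where they are.

Things in the scene. Friction and masses are not known exactly. Their poses are not given: they have to be found in the camera images.
- coupler_mouth (a point): centre of the open mouth of the air coupler's level steel barrel, 62 mm above the table. x axis points into the coupler (the way a plug goes in and the sleeve is pulled back), z up. Behind it a funnel narrows from 40 mm to 31 mm bore at 8 mm depth; bore ends at 59 mm depth. Flared rim 57 mm wide
- coupler: the fixed coupler: barrel, grey valve block and base plate; origin on the table, 45 mm behind the mouth under the barrel's axis, axes as coupler_mouth. Block 64 mm wide, 100 mm high, 70 to 128 mm behind the mouth. Base plate 84 mm wide, 8 mm thick, reaching from 15 mm in front of the mouth to 135 mm behind it
- sleeve_mid (a point): on the axis of the blue ribbed sleeve round the barrel, moves with it; 28 mm behind the mouth when forward. Sleeve 52 mm wide, reaching from 15 mm before to 17 mm behind this point, plus a 57 mm wide, 6 mm long flange in front. A 10 mm wide steel bar (top 30.5 mm above the axis) runs from its rear into the block. A red band on the barrel shows only while the sleeve is back
- sleeve (a joint): how far the sleeve is pulled back, m: 0 = forward (spring presses about 4 N), 0.020 = held by the catch, 0.023 = rear stop; up to about 14 N to pull. Pull past 0.021, let go, and it stays caught. Forward, two dogs close the bore to 22 mm, 28 mm behind the mouth, so no plug goes in; freed with the filter not home, they meet its nose and the sleeve stops half-way
- button_top (a point): centre of the top face of the red round release button (26 mm across) on top of the valve block, 103 mm behind the mouth and 113 mm above the table when out; moves with the button
- button (a joint): how far the red button is pressed, m: 0 = out, 0.009 = fully down (about 5 N, a little more while the catch is loaded). About 0.006 frees the sleeve, which springs forward; let go, the button comes out again
- filter_mid (a point): centre of the loose air filter's aluminium body (0.28 kg, balance point at +12 mm), on its axis, 55 mm above the table in the cradle; x axis towards its brass nose. Body 38 mm thick, 90 mm long, black rings round it; steel collar 50 mm across at +45 to +50 mm. Home, the collar touches the mouth and this point is on the coupler's axis, 50 mm in front of the mouth
- filter_tip (a point): centre of the end of the filter's brass nose, +102 mm from filter_mid; 52 mm inside the mouth when home. The nose is 29 mm thick, with a 12 mm wide groove starting 30 mm from the tip and a bevel (to 21 mm) over the last 10 mm. Let go when home, the filter sags by up to 5 degrees in the bore, which is normal
- cradle: fixed black cradle; the filter lies level along its x in two V supports 72 mm apart (each 7 mm thick, 50 mm high, 55 mm wide); origin on the table under its centre, base 100 x 70 x 8 mm. Between the supports the filter's body is free for gripping from above
- jar_mid (a point): centre of a small glass jar with a light lid, 62 mm across, 81 mm tall; bystander, leave alone
- dropper_mid (a point): centre of a brown dropper bottle, 39 mm across, 128 mm tall; bystander, leave alone
- bottle_mid (a point): centre of a brown bottle with black cap, 49 mm across, 119 mm tall; bystander, leave alone

How it is judged:
By the outcome, as a careful person would: the job done as asked, in the order asked, and still so for the second after the job is handed in, with the robot touching nothing.
It also fails if it takes over 61 s, if anything falls off the work surface, if the arm or the gripper's body presses on something with over 40 N, if the wrist force passes 120 N, or if a joint passes its speed limit or range.

## Working session

There is one attempt and no reset: what is moved stays moved. The work goes in short steps, Python scripts to look and compute and a tool call to move; the robot and the scene stay as the last step left them, time stands still between calls to the robot, and variables do not carry over. Pictures are saved under pics/ and viewed, at most 13 in all, crops included, and the job is handed in when it is done.

Besides the shell and the picture viewer there is one more tool, called after "Request:" by a JSON object that holds its "op" and its "data", one argument or row to a line. move_arm: Moves the arm, as the interface text tells. Its arguments: {"type":"object","properties":{"commands":{"type":"array","items":{"type":"object","properties":{"angular":{"type":"array","items":{"type":"number"}},"dp":{"type":"array","items":{"type":"number"}},"fingers":{"type":"number"}}}}},"required":["commands"]}

```bash
mkdir -p pics; ls; python3 - <<'E'
from cell import bot
import cv2
o=bot.get_obs(); print(o)
for n in("scene","top","wrist"):
    m=bot.camera_model(n); print(n,m)
    cv2.imwrite(f"pics/{n}0.png",bot.snapshot(n))
E
```

```text
pics
{'t': 0.0, 'joint_pos': array([ 1.10872655e+00,  2.63524829e-01, -4.89519733e-02,  1.25943880e+00,
        1.65241352e-05,  1.41553339e+00]), 'joint_vel': array([-0.00078559,  0.0004613 ,  0.00107718,  0.00062889,  0.00053737,
       -0.00017885]), 'effort': array([ 1.42396049e-03, -6.37620020e+01,  3.84562969e+01,  1.39528260e-02,
       -1.10845438e-04,  4.18797958e-05]), 'ee_pos': array([0.15840599, 0.50021994, 0.23081861]), 'ee_rot': array([-4.79988680e-01, -3.10434812e+00,  1.66698687e-03]), 'ft_force': array([ 0.2011491 ,  0.20923883, -0.03610849]), 'torque': array([-0.00389329, -0.04177147, -0.00286778]), 'grasp_force': 0.0, 'grip_width': 0.08541738672347207}
scene {'intrinsics': array([[384.07909508,   0.        , 281.50859901],
       [  0.        , 384.07909508, 205.43791769],
       [  0.        ,   0.        ,   1.        ]]), 'rvec': array([ 2.02915298, -0.64463759,  0.36041445]), 'tvec': array([-0.23548782,  0.40575069,  0.4000803 ])}
top {'intrinsics': array([[409.2553794 ,   0.        , 278.97570765],
       [  0.        , 409.2553794 , 216.02175616],
       [  0.        ,   0.        ,   1.        ]]), 'rvec': array([ 2.0988192 , -2.13997915,  0.18013147]), 'tvec': array([0.37641396, 0.53924284, 0.91775059])}
wrist {'intrinsics': array([[291.90932901,   0.        , 280.691105  ],
       [  0.        , 291.90932901, 209.28540005],
       [  0.        ,   0.        ,   1.        ]]), 'mount': array([[ 4.04898115e-04, -9.62121248e-01, -2.72621606e-01,
         6.99025913e-02],
       [ 9.99997590e-01,  9.77881615e-04, -1.96588799e-03,
         2.89559894e-04],
       [ 2.15801426e-03, -2.72620153e-01,  9.62119325e-01,
        -1.42261831e-01],
       [ 0.00000000e+00,  0.00000000e+00,  0.00000000e+00,
         1.00000000e+00]])}
```

View pics/top0.png

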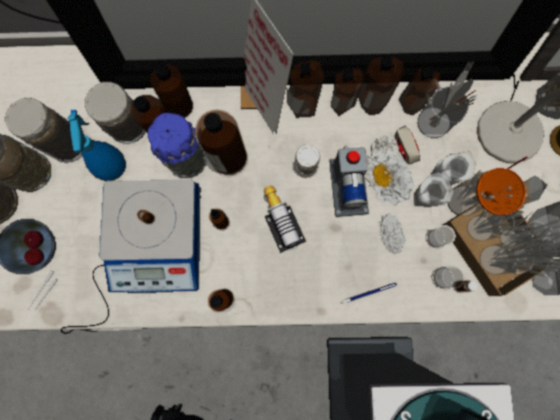

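View pics/scene0.png

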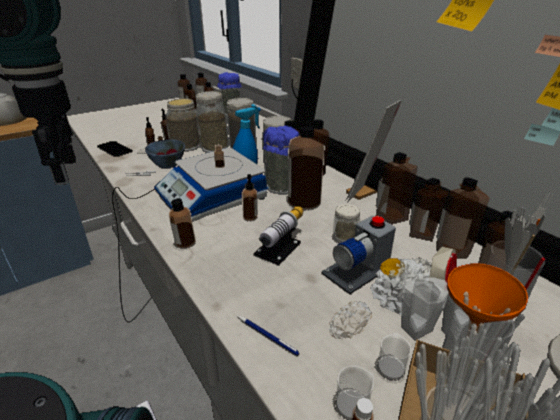

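The top view shows the coupler with its button at (353,156) and its mouth towards the robot near (352,207). The filter is at (283,225) with its brass nose at (270,190), and the jar is at (307,160).

```bash
cat > h.py <<'E'
import numpy as np, cv2
from cell import bot
from scipy.spatial.transform import Rotation as R
def ray(name,uv,ee=None):
    m=bot.camera_model(name); K=m["intrinsics"]
    d=np.linalg.inv(K)@np.array([uv[0],uv[1],1.])
    if name=="wrist":
        T=np.eye(4);T[:3,:3]=R.from_rotvec(ee[1]).as_matrix();T[:3,3]=ee[0];T=T@m["mount"]
        return T[:3,3],T[:3,:3]@d
    r=cv2.Rodrigues(m["rvec"])[0]; return -r.T@m["tvec"],r.T@d
def onz(name,uv,z,ee=None):
    c,d=ray(name,uv,ee); return c+d*(z-c[2])/d[2]
def proj(name,p,ee=None):
    m=bot.camera_model(name);K=m["intrinsics"]
    if name=="wrist":
        T=np.eye(4);T[:3,:3]=R.from_rotvec(ee[1]).as_matrix();T[:3,3]=ee[0];T=np.linalg.inv(T@m["mount"])
        q=T[:3,:3]@p+T[:3,3]
    else: q=cv2.Rodrigues(m["rvec"])[0]@p+m["tvec"]
    q=K@q; return q[:2]/q[2]
def blobs(im,lo,hi,box=None,amin=20):
    h=cv2.cvtColor(im,cv2.COLOR_BGR2HSV); m=cv2.inRange(h,lo,hi)
    n,l,s,c=cv2.connectedComponentsWithStats(m); out=[]
    for i in range(1,n):
        if s[i,4]>=amin and (box is None or (box[0]<c[i][0]<box[2] and box[1]<c[i][1]<box[3])): out.append((c[i].round(1),s[i]))
    return out
E
python3 - <<'E'
from h import *
im=cv2.imread("pics/top0.png"); s=cv2.imread("pics/scene0.png")
b=(250,130,380,260)
print("red",blobs(im,(0,150,100),(8,255,255),b)); print("blue",blobs(im,(105,120,50),(125,255,255),b)); print("brass",blobs(im,(14,100,100),(28,255,255),b))
cr=im[130:270,200:400]; c2=s[190:310,230:420]
cv2.imwrite("pics/c0.png",np.hstack([cv2.resize(cr,(400*1,280)),]) if 0 else np.vstack([cv2.resize(cr,None,fx=2.8,fy=2.1,interpolation=2),cv2.resize(c2,(560,300),interpolation=2)]))
for n,uv,z in [("button",(353,156),.113),("fmid",(285,225),.055),("tip",(268.5,187),.055),("mouth",(353,207),.062),("jar",(307,155),.081),("dropper",(220,211),.128),("bottle",(219,299),.119)]:print(n,onz("top",uv,z).round(3))
E
```

```text
red [(array([353.2, 156. ]), array([348, 151,  11,  11,  97], dtype=int32))]
blue [(array([353.6, 192.2]), array([342, 184,  24,  18, 313], dtype=int32))]
brass [(array([271.4, 195.6]), array([264, 186,  17,  21, 203], dtype=int32))]
button [0.671 0.194 0.113]
fmid [0.524 0.352 0.055]
tip [0.617 0.39  0.055]
mouth [0.563 0.191 0.062]
jar [0.686 0.297 0.081]
dropper [0.546 0.494 0.128]
bottle [0.357 0.496 0.119]
```

View pics/c0.png

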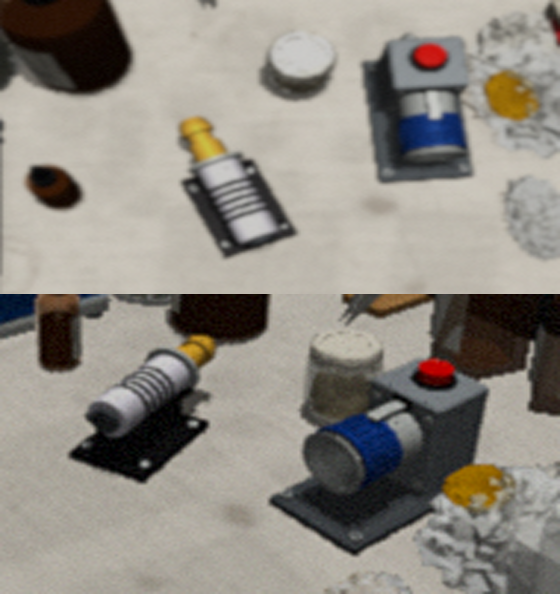

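Request:
{"op": "move_arm", "data": {
  "commands": [
    {"angular": [0, 0, 0], "dp": [-0.2, -0.04, 0], "fingers": 1},
    {"angular": [0, 0, 0], "dp": [-0.4, -0.09, 0], "fingers": 1},
    {"angular": [0, 0, 0], "dp": [-0.6, -0.13, 0], "fingers": 1},
    {"angular": [0, 0, 0], "dp": [-0.8, -0.18, 0], "fingers": 1},
    {"angular": [0, 0, 0], "dp": [-1, -0.22, 0], "fingers": 1}
  ]
}}

```text
t: 0.65
ee_pos: [0.2478, 0.4487, 0.2311]
ee_rot: [-0.48, -3.105, 0.001]
ft_force: [0.2, 0.1, 0.4]
grip_width: 0.0855
grasp_force: 0.0
```

Request:
{"op": "move_arm", "data": {
  "commands": [
    {"angular": [0, 0, 0], "dp": [-0.2, -0.04, 0], "fingers": 1},
    {"angular": [0, 0, 0], "dp": [-0.4, -0.09, 0], "fingers": 1},
    {"angular": [0, 0, 0], "dp": [-0.6, -0.13, 0], "fingers": 1},
    {"angular": [0, 0, 0], "dp": [-0.8, -0.18, 0], "fingers": 1},
    {"angular": [0, 0, 0], "dp": [-1, -0.22, 0], "fingers": 1}
  ]
}}

```text
t: 1.15
ee_pos: [0.3365, 0.3975, 0.2311]
ee_rot: [-0.48, -3.104, 0.001]
ft_force: [0.2, -0.1, -0.4]
grip_width: 0.0853
grasp_force: 0.0
```

Request:
{"op": "move_arm", "data": {
  "commands": [
    {"angular": [0, 0, 0], "dp": [-0.2, -0.04, 0], "fingers": 1},
    {"angular": [0, 0, 0], "dp": [-0.4, -0.09, 0], "fingers": 1},
    {"angular": [0, 0, 0], "dp": [-0.6, -0.13, 0], "fingers": 1},
    {"angular": [0, 0, 0], "dp": [-0.8, -0.18, 0], "fingers": 1},
    {"angular": [0, 0, 0], "dp": [-1, -0.22, 0], "fingers": 1}
  ]
}}

```text
t: 1.65
ee_pos: [0.4252, 0.3464, 0.2311]
ee_rot: [-0.48, -3.104, 0.0]
ft_force: [-0.3, 0.3, -0.1]
grip_width: 0.085
grasp_force: 0.0
```

Request:
{"op": "move_arm", "data": {
  "commands": [
    {"angular": [0, 0, -0.09], "dp": [-0.2, -0.06, 0], "fingers": 1},
    {"angular": [0, 0, -0.18], "dp": [-0.4, -0.12, 0], "fingers": 1},
    {"angular": [0, 0, -0.27], "dp": [-0.6, -0.18, 0], "fingers": 1},
    {"angular": [0, 0, -0.36], "dp": [-0.8, -0.24, 0], "fingers": 1},
    {"angular": [0, 0, -0.44], "dp": [-1, -0.3, 0], "fingers": 1}
  ]
}}

```text
t: 2.15
ee_pos: [0.5115, 0.2876, 0.231]
ee_rot: [0.065, -3.14, 0.0]
ft_force: [0.2, -0.5, 0.2]
grip_width: 0.0855
grasp_force: 0.0
```

```bash
python3 - <<'E'
from h import *
o=bot.get_obs(); print(o["ee_pos"],o["ee_rot"],o["joint_pos"].round(2))
cv2.imwrite("pics/w1.png",cv2.resize(bot.snapshot("wrist"),None,fx=1.4,fy=1.4,interpolation=2)); cv2.imwrite("pics/w1r.png",bot.snapshot("wrist"))
E
```

```text
[0.51145904 0.2875864  0.23102067] [ 6.54085091e-02 -3.14043072e+00  2.61195923e-04] [0.37 0.37 0.11 1.31 0.   0.33]
```

View pics/w1.png

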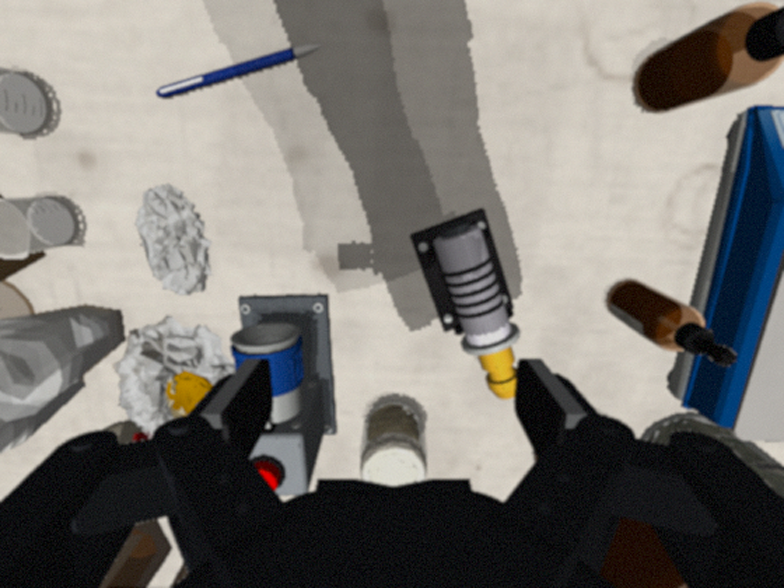

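The wrist view (enlarged 1.4x) shows these positions:
- **Coupler:** base plate front corners at about (240,297) and (327,295), rim centre at about (267,338), button at (267,473).
- **Filter:** tail at (461,232), collar at (491,342), nose end at about (505,390).

The foil lies just to the coupler's right.

```bash
python3 - <<'E'
from h import *
ee=(np.array([0.51145904,0.2875864,0.23102067]),np.array([6.54085091e-02,-3.14043072,2.6e-4]))
im=cv2.imread("pics/w1r.png")
f=lambda u,v,z:onz("wrist",(u/1.4,v/1.4),z,ee).round(4)
print("base front corners",f(240,297,.008),f(327,295,.008))
print("rim L,R",f(232,340,.062),f(302,338,.062))
print("button",f(265,475,.113))
b=blobs(im,(105,120,60),(125,255,255),(150,200,230,330));print(b)
b=blobs(im,(14,100,100),(28,255,255),(320,200,400,330));print(b)
print("filter tail L,R(z.055)",f(437,238,.055),f(484,229,.055)); print("body before collar",f(464,338,.055),f(512,327,.055)); 
print("collar LR",f(462,348,.055),f(520,336,.055))
print("tip LR",f(489,393,.055),f(517,387,.055))
h=cv2.cvtColor(im,cv2.COLOR_BGR2HSV)
for v in (180,190,200,205,210,215,220):  # print left/right bounds of cradle/body by grey brightness
    print(v, [int(x) for x in im[v,295:375,:].mean(1)])
E
```

```text
base front corners [0.5547 0.1465 0.008 ] [0.5493 0.2275 0.008 ]
rim L,R [0.5751 0.1583 0.062 ] [0.5709 0.2156 0.062 ]
button [0.6624 0.1969 0.113 ]
[(array([199.3, 260.7]), array([167, 245,  51,  36, 900], dtype=int32))]
[(array([358.5, 264.1]), array([344, 247,  25,  37, 630], dtype=int32))]
filter tail L,R(z.055) [0.4856 0.3207 0.055 ] [0.4771 0.3566 0.055 ]
body before collar [0.568  0.3492 0.055 ] [0.5566 0.388  0.055 ]
collar LR [0.5771 0.3483 0.055 ] [0.5642 0.3957 0.055 ]
tip LR [0.6182 0.3755 0.055 ] [0.6113 0.399  0.055 ]
180 [95, 95, 92, 76, 51, 17, 13, 10, 18, 15, 21, 18, 14, 15, 10, 12, 12, 20, 32, 56, 66, 72, 79, 85, 86, 91, 93, 100, 99, 103, 106, 104, 109, 112, 114, 115, 114, 114, 118, 116, 118, 121, 124, 120, 119, 118, 118, 116, 114, 114, 127, 132, 131, 124, 112, 87, 54, 27, 23, 26, 27, 49, 86, 109, 120, 121, 118, 119, 121, 119, 119, 119, 121, 123, 136, 153, 181, 193, 195, 195]
190 [100, 94, 98, 97, 97, 98, 89, 62, 34, 17, 19, 23, 24, 25, 21, 32, 25, 23, 28, 20, 17, 21, 44, 59, 73, 80, 83, 86, 92, 93, 99, 102, 101, 107, 107, 102, 104, 103, 94, 84, 73, 58, 48, 34, 28, 
[... 1282 characters left out ...]
 120, 123, 118, 122, 118, 122, 121, 122, 123, 123, 110, 76, 42, 23, 26, 23, 25, 26, 14, 26, 26, 28, 20, 18, 17, 18, 25, 45, 69, 70, 74, 77, 75, 74, 82, 77, 74, 71, 58, 47, 40, 36, 36, 47, 60, 76, 93, 112, 118, 132, 143, 147, 150, 143, 137, 125, 111, 85, 53, 35, 53, 69, 67, 46, 25, 25, 55, 117, 176, 201, 206, 204, 202, 204, 202]
220 [116, 117, 113, 118, 119, 118, 122, 119, 121, 123, 121, 124, 124, 125, 123, 124, 118, 91, 54, 31, 21, 31, 30, 19, 21, 24, 17, 27, 20, 18, 20, 25, 46, 68, 83, 99, 104, 109, 115, 118, 126, 129, 133, 132, 137, 143, 142, 142, 135, 132, 122, 107, 88, 76, 58, 46, 38, 42, 63, 86, 105, 120, 129, 125, 126, 121, 111, 90, 56, 19, 7, 27, 93, 157, 193, 201, 203, 201, 201, 200]
```

```bash
cat >> h.py <<'E'
def rot(yaw,tilt=0):  # tool y at yaw+90deg, z down tilted forward along yaw
    c,s=np.cos(np.radians(yaw)),np.sin(np.radians(yaw)); a=np.array([c,s,0]); t=np.radians(tilt)
    z=np.sin(t)*a-np.cos(t)*np.array([0,0,1]); y=np.array([-s,c,0]); return np.column_stack([np.cross(y,z),y,z])
def go(p,Rt,frm=None):
    o=bot.get_obs(); P,R0=(o["ee_pos"],R.from_rotvec(o["ee_rot"])) if frm is None else (frm[0],R.from_matrix(frm[1]))
    print("dp",(R0.inv().apply(np.array(p)-P)/.1).round(3),"ang",((R0.inv()*R.from_matrix(Rt)).as_rotvec()/np.radians(45)).round(3))
E
python3 - <<'E'
from h import *
ee=(np.array([0.51145904,0.2875864,0.23102067]),np.array([6.54085091e-02,-3.14043072,2.6e-4]))
for uv in [(225,330),(205,325),(232,360),(165,320)]: print("foil",onz("wrist",(uv[0]/1.4,uv[1]/1.4),.02,ee).round(3))
T=rot(4,12)
go([.5985,.1905,.1325],T); go([.5985,.1905,.0425],T,([.5985,.1905,.1325],T))
E
```

```text
foil [0.583 0.135 0.02 ]
foil [0.579 0.117 0.02 ]
foil [0.613 0.14  0.02 ]
foil [0.576 0.081 0.02 ]
dp [-0.824 -0.996  0.981] ang [-0.005 -0.267 -0.04 ]
dp [0.187 0.    0.88 ] ang [0. 0. 0.]
```

Request:
{"op": "move_arm", "data": {
  "commands": [
    {"angular": [0, -0.05, 0], "dp": [-0.16, -0.2, 0.15], "fingers": 0.8},
    {"angular": [0, -0.11, -0.01], "dp": [-0.33, -0.4, 0.35], "fingers": 0.8},
    {"angular": [0, -0.16, -0.02], "dp": [-0.49, -0.6, 0.55], "fingers": 0.8},
    {"angular": [0, -0.21, -0.03], "dp": [-0.66, -0.8, 0.75], "fingers": 0.8},
    {"angular": [-0.005, -0.267, -0.04], "dp": [-0.824, -0.996, 0.981], "fingers": 0.8}
  ]
}}

```text
t: 2.75
ee_pos: [0.5974, 0.1916, 0.1328]
ee_rot: [-0.102, 2.928, 0.012]
ft_force: [0.3, 0.2, -0.3]
grip_width: 0.0683
grasp_force: 0.0
```

```bash
python3 - <<'E'
from h import *
o=bot.get_obs(); print(o["ee_pos"],o["ee_rot"],o["grip_width"])
im=bot.snapshot("wrist");cv2.imwrite("pics/w2r.png",im); cv2.imwrite("pics/w2.png",cv2.resize(im,None,fx=1.4,fy=1.4,interpolation=2))
E
```

```text
[0.59742426 0.19160277 0.13281833] [-0.10233559  2.927963    0.01228449] 0.0682647298356501
```

View pics/w2.png

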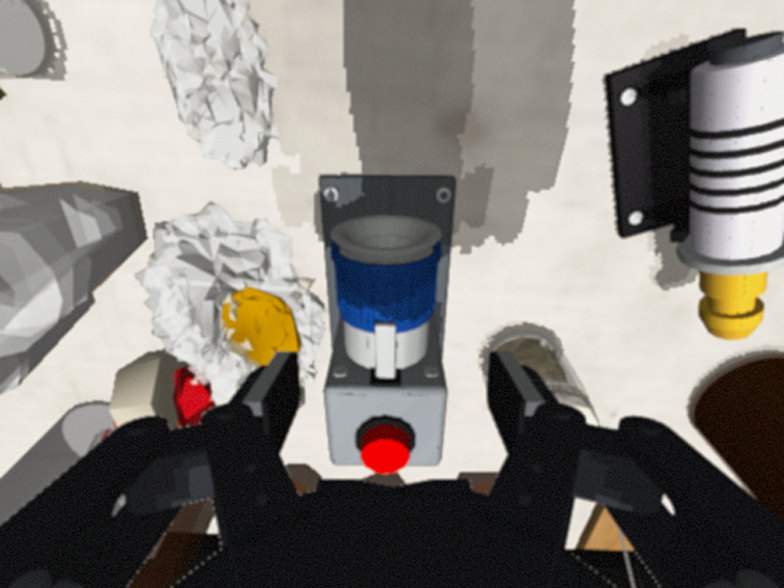

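The sleeve is square and centred between the fingers. The rim spans (331..443, 237), the base corners are at (320,176) and (456,176), and the button is at (386,452).

```bash
python3 - <<'E'
from h import *
ee=(np.array([0.59742426,0.19160277,0.13281833]),np.array([-0.10233559,2.927963,0.01228449]))
f=lambda u,v,z:onz("wrist",(u/1.4,v/1.4),z,ee).round(4)
print("base",f(320,176,.008),f(456,176,.008)); print("rim LR",f(331,237,.062),f(443,237,.062))
print("button",f(386,453,.113),"sleeve top front/back z.088",f(387,272,.088),f(387,323,.088))
# filter
print("collar LR",f(677,255,.055),"tip",f(731,333,.055), "nose bevel LR",f(698,312,.055),f(763,306,.055),"nose neck", f(701,280,.055),f(768,272,.055))
print("body L front,tail",f(690,250,.055),f(690,75,.055), "cradle corners", f(607,75,.008),f(624,237,.008))
T=rot(4,12)
for p in [[.5985,.1905,.0425]]: go(p,T)
E
```

```text
base [0.5552 0.145  0.008 ] [0.5494 0.2263 0.008 ]
rim LR [0.573  0.1588 0.062 ] [0.569  0.2152 0.062 ]
button [0.6671 0.1933 0.113 ] sleeve top front/back z.088 [0.5783 0.1878 0.088 ] [0.6057 0.1896 0.088 ]
collar LR [0.5728 0.3421 0.055 ] tip [0.6189 0.3935 0.055 ] nose bevel LR [0.6063 0.368  0.055 ] [0.5998 0.4032 0.055 ] nose neck [0.5863 0.3611 0.055 ] [0.579  0.3954 0.055 ]
body L front,tail [0.5695 0.3478 0.055 ] [0.4898 0.3143 0.055 ] cradle corners [0.4907 0.2997 0.008 ] [0.5801 0.3396 0.008 ]
dp [0.166 0.015 0.846] ang [-0.001  0.001 -0.001]
```

Request:
{"op": "move_arm", "data": {
  "commands": [
    {"angular": [0, 0, 0], "dp": [0.035, 0, 0.17], "fingers": 0.8},
    {"angular": [0, 0, 0], "dp": [0.07, 0, 0.34], "fingers": 0.8},
    {"angular": [0, 0, 0], "dp": [0.105, 0, 0.51], "fingers": 0.8},
    {"angular": [0, 0, 0], "dp": [0.14, 0, 0.68], "fingers": 0.8},
    {"angular": [0, 0, 0], "dp": [0.175, 0, 0.845], "fingers": 0.8}
  ]
}}

```text
t: 3.3
ee_pos: [0.5968, 0.1925, 0.0462]
ee_rot: [-0.102, 2.931, 0.012]
ft_force: [0.2, 0.3, -0.5]
grip_width: 0.0685
grasp_force: 0.0
```

Request:
{"op": "move_arm", "data": {
  "commands": [
    {"angular": [0, 0, 0], "dp": [0, 0, 0], "fingers": 0.4},
    {"angular": [0, 0, 0], "dp": [0, 0, 0], "fingers": 0.4},
    {"angular": [0, 0, 0], "dp": [0, 0, 0], "fingers": 0.4},
    {"angular": [0, 0, 0], "dp": [0, 0, 0], "fingers": 0.4},
    {"angular": [0, 0, 0], "dp": [0, 0, 0], "fingers": 0.4}
  ]
}}

```text
t: 3.8
ee_pos: [0.5957, 0.1881, 0.046]
ee_rot: [-0.097, 2.934, -0.001]
ft_force: [-1.4, -29.2, -5.4]
grip_width: 0.0516
grasp_force: 65.7
```

```bash
python3 - <<'E'
from h import *
o=bot.get_obs(); print(o["ee_pos"],o["grip_width"],o["grasp_force"],o["ft_force"],o["torque"])
d=np.array([np.cos(np.radians(4)),np.sin(np.radians(4)),0])
go(o["ee_pos"]+.024*d,rot(4,12))
E
```

```text
[0.59572973 0.1881147  0.04600804] 0.051571636727730706 65.71000276154336 [ -1.38063773 -29.19747559  -5.42859809] [-5.56088101  0.81006418 -1.06395213]
dp [-0.235  0.001  0.049] ang [-0.01  -0.005 -0.003]
```

Request:
{"op": "move_arm", "data": {
  "commands": [
    {"angular": [0, 0, 0], "dp": [0, -0.04, 0], "fingers": 0.4},
    {"angular": [0, 0, 0], "dp": [-0.06, -0.04, 0.012], "fingers": 0.4},
    {"angular": [0, 0, 0], "dp": [-0.12, -0.04, 0.025], "fingers": 0.4},
    {"angular": [0, 0, 0], "dp": [-0.18, -0.04, 0.037], "fingers": 0.4},
    {"angular": [0, 0, 0], "dp": [-0.24, -0.04, 0.05], "fingers": 0.4}
  ]
}}

```text
t: 4.3
ee_pos: [0.619, 0.1892, 0.0459]
ee_rot: [-0.103, 2.937, 0.009]
ft_force: [-43.3, -6.5, 10.2]
grip_width: 0.0509
grasp_force: 66.8
```

Request:
{"op": "move_arm", "data": {
  "commands": [
    {"angular": [0, 0, 0], "dp": [0, 0, 0], "fingers": 0.4},
    {"angular": [0, 0, 0], "dp": [-0.015, 0, 0.003], "fingers": 0.4},
    {"angular": [0, 0, 0], "dp": [-0.015, 0, 0.003], "fingers": 0.4},
    {"angular": [0, 0, 0], "dp": [-0.015, 0, 0.003], "fingers": 0.4},
    {"angular": [0, 0, 0], "dp": [-0.015, 0, 0.003], "fingers": 0.4}
  ]
}}

```text
t: 4.8
ee_pos: [0.6188, 0.1892, 0.0458]
ee_rot: [-0.103, 2.939, 0.009]
ft_force: [-23.3, -5.1, 9.4]
grip_width: 0.0508
grasp_force: 67.5
```

Request:
{"op": "move_arm", "data": {
  "commands": [
    {"angular": [0, 0, 0], "dp": [0, 0, 0], "fingers": 0.8},
    {"angular": [0, 0, 0], "dp": [0, 0, 0], "fingers": 0.8},
    {"angular": [0, 0, 0], "dp": [0.04, 0, 0], "fingers": 0.8},
    {"angular": [0, 0, 0], "dp": [0.06, 0, -0.2], "fingers": 0.8},
    {"angular": [0, 0, 0], "dp": [0.06, 0, -0.5], "fingers": 0.8}
  ]
}}

```text
t: 5.3
ee_pos: [0.6062, 0.1886, 0.0939]
ee_rot: [-0.103, 2.933, 0.011]
ft_force: [0.3, -0.1, -0.2]
grip_width: 0.0684
grasp_force: 0.0
```

Request:
{"op": "move_arm", "data": {
  "commands": [
    {"angular": [0, 0, 0], "dp": [0, 0, -0.25], "fingers": 0.8},
    {"angular": [0, 0, 0], "dp": [0, 0, -0.5], "fingers": 0.8},
    {"angular": [0, 0, 0], "dp": [0, 0, -0.75], "fingers": 1},
    {"angular": [0, 0, 0], "dp": [0, 0, -0.9], "fingers": 1},
    {"angular": [0, 0, 0], "dp": [0, 0, -1], "fingers": 1}
  ]
}}

```text
t: 5.8
ee_pos: [0.5869, 0.1873, 0.194]
ee_rot: [-0.103, 2.928, 0.012]
ft_force: [-0.4, 0.5, -0.4]
grip_width: 0.0854
grasp_force: 0.0
```

```bash
python3 - <<'E'
from h import *
o=bot.get_obs(); print(o["ee_pos"],o["ee_rot"],o["ft_force"])
im=bot.snapshot("wrist");cv2.imwrite("pics/w3r.png",im);ee=(o["ee_pos"],o["ee_rot"])
print(blobs(im,(105,120,60),(125,255,255),(150,100,350,330)),blobs(im,(0,150,60),(6,255,255),None))
for x in(.574,.594,.612,.632):print(proj("wrist",np.array([x,.189,.088]),ee).round(1))
go([.5215,.3535,.18],rot(20))
E
```

```text
[0.58689184 0.18728153 0.19404941] [-0.10284369  2.92838977  0.01240667] [-0.36363539  0.52739786 -0.40697542]
[(array([280.1, 206.7]), array([ 252,  181,   58,   47, 1866], dtype=int32))] [(array([280.4, 179. ]), array([256, 168,  51,  20, 668], dtype=int32)), (array([159.1, 258.3]), array([157, 251,   5,  14,  23], dtype=int32)), (array([279.9, 275.7]), array([266, 262,  28,  27, 585], dtype=int32))]
[283.5 170.5]
[281.8 192.2]
[280.3 210.5]
[278.8 229.5]
dp [0.557 1.704 0.035] ang [-0.036  0.269 -0.354]
```

The red band is showing and the sleeve is caught. Next is the filter.

Request:
{"op": "move_arm", "data": {
  "commands": [
    {"angular": [-0.003, 0.03, -0.03], "dp": [0.06, 0.17, 0], "fingers": 1},
    {"angular": [-0.006, 0.06, -0.07], "dp": [0.12, 0.37, 0], "fingers": 1},
    {"angular": [-0.01, 0.1, -0.11], "dp": [0.18, 0.57, 0.01], "fingers": 1},
    {"angular": [-0.014, 0.13, -0.15], "dp": [0.24, 0.78, 0.01], "fingers": 1},
    {"angular": [-0.018, 0.17, -0.2], "dp": [0.31, 1, 0.02], "fingers": 1}
  ]
}}

```text
t: 6.35
ee_pos: [0.5495, 0.2854, 0.1834]
ee_rot: [-0.351, 3.047, 0.001]
ft_force: [0.8, 0.4, 0.3]
grip_width: 0.0854
grasp_force: 0.0
```

```bash
python3 - <<'E'
from h import *
go([.5215,.3535,.18],rot(20))
E
```

```text
dp [0.12  0.727 0.02 ] ang [-0.016  0.093 -0.153]
```

Request:
{"op": "move_arm", "data": {
  "commands": [
    {"angular": [-0.003, 0.02, -0.04], "dp": [0.03, 0.2, 0], "fingers": 1},
    {"angular": [-0.006, 0.05, -0.08], "dp": [0.06, 0.4, 0.01], "fingers": 1},
    {"angular": [-0.01, 0.07, -0.12], "dp": [0.09, 0.6, 0.01], "fingers": 1},
    {"angular": [-0.016, 0.093, -0.153], "dp": [0.12, 0.727, 0.02], "fingers": 1},
    {"angular": [-0.016, 0.093, -0.153], "dp": [0.12, 0.727, 0.02], "fingers": 1}
  ]
}}

```text
t: 6.85
ee_pos: [0.5215, 0.3538, 0.1796]
ee_rot: [0.547, -3.093, -0.001]
ft_force: [-0.0, -0.9, -0.8]
grip_width: 0.0853
grasp_force: 0.0
```

```bash
python3 - <<'E'
from h import *
o=bot.get_obs(); print(o["ee_pos"].tolist(),o["ee_rot"].tolist(),o["ft_force"])
im=bot.snapshot("wrist");cv2.imwrite("pics/w4r.png",im);cv2.imwrite("pics/w4.png",cv2.resize(im,None,fx=1.4,fy=1.4,interpolation=2))
E
```

```text
[0.5215205165685969, 0.35381224473112394, 0.17964824639523597] [0.547293597322112, -3.0934453843034584, -0.0005975441951344173] [-0.00134213 -0.88787241 -0.82586167]
```

View pics/w4.png

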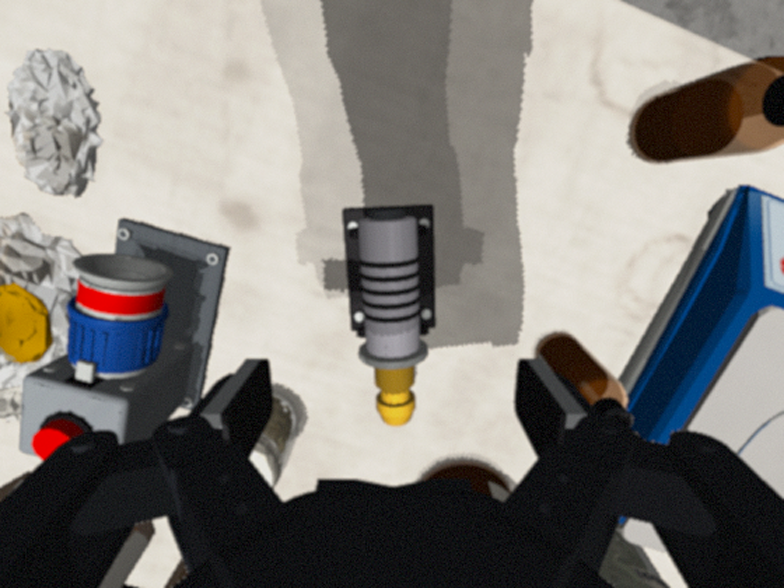

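The view is nearly aligned with the filter: tail at (388,222), collar at (393,352), nose end at (396,415). The red band is visible on the coupler.

```bash
python3 - <<'E'
from h import *
ee=(np.array([0.5215205165685969,0.35381224473112394,0.17964824639523597]),np.array([0.547293597322112,-3.0934453843034584,-0.0006]))
f=lambda u,v,z:onz("wrist",(u/1.4,v/1.4),z,ee)
a=f(388,235,.055);b=f(393,352,.055);c=f(396,405,.055)
for p,q in((a,b),(a,c),(b,c)): print(p.round(4),q.round(4),np.degrees(np.arctan2(*(q-p)[1::-1])))
print("collar front top z.08",f(393,365,.055).round(4),"cradle",[f(u,v,.008).round(4) for u,v in((344,209),(433,206),(351,331),(435,328))])
print("coupler base",f(118,219,.008),f(229,247,.008))
E
```

```text
[0.4909 0.3395 0.055 ] [0.5675 0.371  0.055 ] 22.350276428012528
[0.4909 0.3395 0.055 ] [0.6063 0.3876 0.055 ] 22.597837231080426
[0.5675 0.371  0.055 ] [0.6063 0.3876 0.055 ] 23.08246612649753
collar front top z.08 [0.5769 0.3744 0.055 ] cradle [array([0.4901, 0.3033, 0.008 ]), array([0.4649, 0.3655, 0.008 ]), array([0.5814, 0.3394, 0.008 ]), array([0.5553, 0.4031, 0.008 ])]
coupler base [0.55619015 0.14425759 0.008     ] [0.54810629 0.2286945  0.008     ]
```

```bash
python3 - <<'E'
from h import *
go([.5303,.3558,.09],rot(22.3)); go([.5303,.3558,.033],rot(22.3),([.5303,.3558,.09],rot(22.3)))
E
```

```text
dp [-0.087 -0.002  0.899] ang [-0.     0.001 -0.052]
dp [0.   0.   0.57] ang [0. 0. 0.]
```

Request:
{"op": "move_arm", "data": {
  "commands": [
    {"angular": [0, 0, -0.052], "dp": [-0.04, 0, 0.15], "fingers": 1},
    {"angular": [0, 0, -0.052], "dp": [-0.087, 0, 0.35], "fingers": 1},
    {"angular": [0, 0, -0.052], "dp": [-0.087, 0, 0.55], "fingers": 1},
    {"angular": [0, 0, -0.052], "dp": [-0.087, 0, 0.75], "fingers": 1},
    {"angular": [0, 0, -0.052], "dp": [-0.087, 0, 0.9], "fingers": 1}
  ]
}}

```text
t: 7.4
ee_pos: [0.5305, 0.3547, 0.0895]
ee_rot: [-0.604, 3.081, 0.0]
ft_force: [0.8, -0.8, 0.0]
grip_width: 0.0855
grasp_force: 0.0
```

Request:
{"op": "move_arm", "data": {
  "commands": [
    {"angular": [0, 0, 0], "dp": [0, 0, 0.15], "fingers": 1},
    {"angular": [0, 0, 0], "dp": [0, 0, 0.3], "fingers": 1},
    {"angular": [0, 0, 0], "dp": [0, 0, 0.45], "fingers": 1},
    {"angular": [0, 0, 0], "dp": [0, 0, 0.57], "fingers": 1},
    {"angular": [0, 0, 0], "dp": [0, 0, 0.57], "fingers": 1}
  ]
}}

```text
t: 7.9
ee_pos: [0.53, 0.3549, 0.0323]
ee_rot: [0.606, -3.082, 0.0]
ft_force: [-0.1, 0.5, -0.0]
grip_width: 0.0859
grasp_force: 0.0
```

Request:
{"op": "move_arm", "data": {
  "commands": [
    {"angular": [0, 0, 0], "dp": [0, 0, 0], "fingers": 0.5},
    {"angular": [0, 0, 0], "dp": [0, 0, 0], "fingers": 0.35},
    {"angular": [0, 0, 0], "dp": [0, 0, 0], "fingers": 0.2},
    {"angular": [0, 0, 0], "dp": [0, 0, 0], "fingers": 0.2},
    {"angular": [0, 0, 0], "dp": [0, 0, 0], "fingers": 0.2}
  ]
}}

```text
t: 8.4
ee_pos: [0.5311, 0.3555, 0.0346]
ee_rot: [-0.606, 3.079, -0.001]
ft_force: [0.1, -5.5, 6.7]
grip_width: 0.0366
grasp_force: 59.1
```

```bash
python3 - <<'E'
from h import *
o=bot.get_obs(); print(o["ee_pos"].tolist(),o["ee_rot"].tolist(),o["ft_force"],o["torque"],o["grip_width"],o["grasp_force"])
E
```

```text
[0.5311066759534148, 0.3554545895274746, 0.03460804084026625] [-0.6062360308738193, 3.0791700946029357, -0.0011757908549497342] [ 0.05407538 -5.54144847  6.74393376] [-1.11993489 -0.11847824  0.11627094] 0.03659196714519746 59.13229823112488
```

Request:
{"op": "move_arm", "data": {
  "commands": [
    {"angular": [0, 0, 0], "dp": [0, 0, -0.1], "fingers": 0.2},
    {"angular": [0, 0, 0], "dp": [0, 0, -0.3], "fingers": 0.2},
    {"angular": [0, 0, 0], "dp": [0, 0, -0.5], "fingers": 0.2},
    {"angular": [0, 0, 0], "dp": [0, 0, -0.7], "fingers": 0.2},
    {"angular": [0, 0, 0], "dp": [0, 0, -0.8], "fingers": 0.2}
  ]
}}

```text
t: 8.9
ee_pos: [0.5308, 0.3563, 0.1159]
ee_rot: [-0.607, 3.079, 0.002]
ft_force: [1.2, -0.3, -2.1]
grip_width: 0.0364
grasp_force: 60.3
```

```bash
python3 - <<'E'
from h import *
o=bot.get_obs(); print(o["ee_pos"].tolist(),o["ee_rot"].tolist(),o["ft_force"],o["torque"],o["grip_width"],o["grasp_force"])
im=bot.snapshot("wrist");s=bot.snapshot("scene")
cv2.imwrite("pics/w5r.png",im);cv2.imwrite("pics/s5r.png",s)
cv2.imwrite("pics/w5.png",np.hstack([cv2.resize(im[60:360,130:430],(400,400)),cv2.resize(s[170:310,230:370],(400,400),interpolation=2)]))
E
```

```text
[0.5307600576338944, 0.35631432487752934, 0.11588695775764098] [-0.6069961648389359, 3.0785412816422424, 0.0020529680288528464] [ 1.23806005 -0.2579152  -2.09304449] [0.04937561 0.02499045 0.01479715] 0.03635871723194657 60.3130567073822
```

View pics/w5.png

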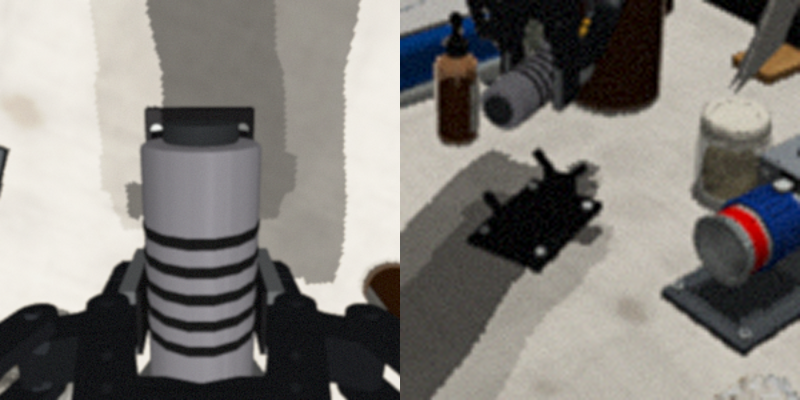

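```bash
python3 - <<'E'
from h import *
m=bot.camera_model("wrist");T=np.linalg.inv(m["mount"]);K=m["intrinsics"]
def pt(x,y,z): q=T[:3,:3]@np.array([x,y,z])+T[:3,3]; q=K@q; return (q[:2]/q[2])
for pitch in(-6,-3,0,3,6):
    c,s=np.cos(np.radians(pitch)),np.sin(np.radians(pitch)); g=np.array([0,-.0204])
    r=lambda a,b:(g[0]+.0087*0+ (a)*c - b*s, g[1]+a*s+b*c)   # a along tool x from grasp, b along tool z
    top=r(.0537,-.019);bot_=r(.0537,.019); rg=r(-.0413+.0,-.019)
    print(pitch,"tail top",pt(top[0],0,top[1]).round(1),"tail bottom",pt(bot_[0],0,bot_[1]).round(1),"collar",pt(rg[0],0,rg[1]).round(1), "w at tail",(pt(.0537,.019,r(.0537,0)[1])-pt(.0537,-.019,r(.0537,0)[1]))[0].round(1))
im=cv2.imread("pics/w5r.png").mean(2).astype(int)
print(list(zip(range(128,186,2),im[128:186:2,278:285].mean(1).astype(int))))
dpos=[.5307600576,.356314,.1158869]
# pre-insert: mouth (.566,.1868), yaw 4; filter_mid->TCP offset +.0087 along axis, TCP z=.062-.0204
a=np.array([np.cos(np.radians(4)),np.sin(np.radians(4)),0])
mouth=np.array([.566,.1868,.062])
for gap in(.03,): 
    p=mouth-(.102+gap-.0087)*a; p[2]=.0416; print("pre",p); p[2]=.115; go(p,rot(4))
E
```

```text
-6 tail top [278.9 182.7] tail bottom [279.5 159. ] collar [279.4 382.2] w at tail 95.5
-3 tail top [279.  177.8] tail bottom [279.6 160. ] collar [279.3 384.9] w at tail 93.3
0 tail top [279.  173.5] tail bottom [279.6 161.3] collar [279.3 387.4] w at tail 91.2
3 tail top [279.1 169.7] tail bottom [279.6 162.9] collar [279.3 389.7] w at tail 89.2
6 tail top [279.2 166.6] tail bottom [279.7 164.7] collar [279.2 391.8] w at tail 87.3
[(128, np.int64(115)), (130, np.int64(116)), (132, np.int64(115)), (134, np.int64(117)), (136, np.int64(117)), (138, np.int64(117)), (140, np.int64(64)), (142, np.int64(20)), (144, np.int64(28)), (146, np.int64(28)), (148, np.int64(27)), (150, np.int64(31)), (152, np.int64(33)), (154, np.int64(40)), (156, np.int64(54)), (158, np.int64(53)), (160, np.int64(51)), (162, np.int64(51)), (164, np.int64(50)), (166, np.int64(50)), (168, np.int64(50)), (170, np.int64(76)), (172, np.int64(98)), (174, np.int64(127)), (176, np.int64(146)), (178, np.int64(143)), (180, np.int64(143)), (182, np.int64(145)), (184, np.int64(143))]
pre [0.44300035 0.17819903 0.0416    ]
dp [ 1.489 -1.314 -0.005] ang [0.001 0.005 0.407]
```

Request:
{"op": "move_arm", "data": {
  "commands": [
    {"angular": [0, 0, 0], "dp": [0.15, -0.13, 0], "fingers": 0.2},
    {"angular": [0, 0, 0], "dp": [0.3, -0.26, 0], "fingers": 0.2},
    {"angular": [0, 0, 0], "dp": [0.45, -0.39, 0], "fingers": 0.2},
    {"angular": [0, 0, 0], "dp": [0.6, -0.53, 0], "fingers": 0.2},
    {"angular": [0, 0, 0], "dp": [0.75, -0.66, 0], "fingers": 0.2}
  ]
}}

```text
t: 9.5
ee_pos: [0.4851, 0.2655, 0.1125]
ee_rot: [-0.607, 3.082, 0.001]
ft_force: [0.7, -0.4, -3.0]
grip_width: 0.036
grasp_force: 60.4
```

Request:
{"op": "move_arm", "data": {
  "commands": [
    {"angular": [0, 0, 0.1], "dp": [0.15, -0.13, 0], "fingers": 0.2},
    {"angular": [0, 0, 0.2], "dp": [0.3, -0.26, 0], "fingers": 0.2},
    {"angular": [0, 0, 0.3], "dp": [0.45, -0.39, 0], "fingers": 0.2},
    {"angular": [0, 0, 0.407], "dp": [0.6, -0.53, 0], "fingers": 0.2},
    {"angular": [0, 0, 0.407], "dp": [0.74, -0.65, 0], "fingers": 0.2}
  ]
}}

```text
t: 10.0
ee_pos: [0.4411, 0.1773, 0.1126]
ee_rot: [-0.104, 3.14, 0.001]
ft_force: [-0.1, -0.2, -2.5]
grip_width: 0.0362
grasp_force: 60.4
```

```bash
python3 - <<'E'
from h import *
go([.443,.1782,.0416],rot(4))
E
```

```text
dp [-0.019  0.007  0.71 ] ang [ 0.001  0.    -0.004]
```

Request:
{"op": "move_arm", "data": {
  "commands": [
    {"angular": [0, 0, 0], "dp": [-0.02, 0.007, 0.15], "fingers": 0.2},
    {"angular": [0, 0, 0], "dp": [-0.02, 0.007, 0.3], "fingers": 0.2},
    {"angular": [0, 0, 0], "dp": [-0.02, 0.007, 0.45], "fingers": 0.2},
    {"angular": [0, 0, 0], "dp": [-0.02, 0.007, 0.6], "fingers": 0.2},
    {"angular": [0, 0, 0], "dp": [-0.02, 0.007, 0.71], "fingers": 0.2}
  ]
}}

```text
t: 10.5
ee_pos: [0.4434, 0.1789, 0.0409]
ee_rot: [0.109, -3.14, -0.001]
ft_force: [-0.3, -0.6, -1.8]
grip_width: 0.0365
grasp_force: 60.6
```

```bash
python3 - <<'E'
from h import *
o=bot.get_obs(); print(o["ee_pos"],o["ee_rot"],o["ft_force"])
im=bot.snapshot("top");s=bot.snapshot("scene");cv2.imwrite("pics/t6r.png",im)
cv2.imwrite("pics/t6.png",np.hstack([cv2.resize(im[140:260,300:400],(420,504),interpolation=2),cv2.resize(s[210:310,300:375],(378,504),interpolation=2)]))
print(blobs(im,(14,100,80),(28,255,255),(320,180,372,280)))
a=np.array([np.cos(np.radians(4)),np.sin(np.radians(4)),0]);m=np.array([.566,.1868,.062])
for d in(-.03,0,.103): print(d,proj("top",m+a*d+[0,0,.051*(d>.1)]).round(1), proj("scene",m+a*d).round(1))
E
```

```text
[0.44337904 0.17888078 0.04091186] [ 1.09136517e-01 -3.13962279e+00 -8.32164347e-04] [-0.25929184 -0.60970129 -1.83425662]
[(array([354.7, 227.1]), array([351, 218,  11,  21, 114], dtype=int32))]
-0.03 [356.5 218. ] [330.2 263.9]
0 [354.9 205.5] [340.6 257.9]
0.103 [353.2 156.7] [373.5 238.9]
```

View pics/t6.png

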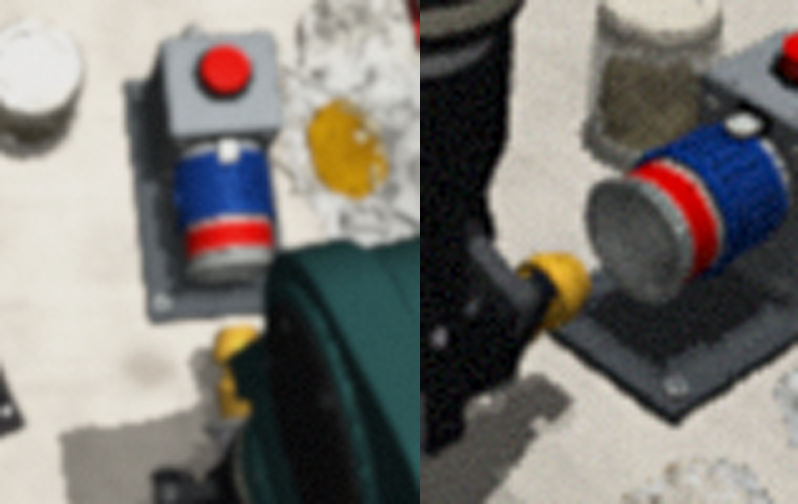

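The top view shows the nose in line with the mouth: its left edge is at about 350.7 px and I predicted 350.2. In the scene view the nose looks a little low, so I'll measure it.

```bash
python3 - <<'E'
from h import *
s=bot.snapshot("scene");h=cv2.cvtColor(s,cv2.COLOR_BGR2HSV);m=cv2.inRange(h,(12,90,60),(30,255,255))
ys,xs=np.nonzero(m[250:285,310:345]);ys+=250;xs+=310
for x in range(xs.min(),xs.max()+1): print(x,ys[xs==x].min(),ys[xs==x].max())
a=np.array([np.cos(np.radians(4)),np.sin(np.radians(4)),0]);l=np.array([-a[1],a[0],0]);u=np.array([0,0,1.])
o=bot.get_obs()["ee_pos"]
for pitch in(0,3,6):
  d=a*np.cos(np.radians(pitch))-u*np.sin(np.radians(pitch)); n=u*np.cos(np.radians(pitch))+a*np.sin(np.radians(pitch))
  g=o+u*.0204; t=g+d*.0933
  P=lambda dd,r:[proj("scene",t-d*dd+r*(l*np.cos(k)+n*np.sin(k))) for k in np.linspace(0,6.28,40)]
  for dd,r in((0,.0105),(.010,.0145)): q=np.array(P(dd,r)); print(pitch,dd,q.min(0).round(1),q.max(0).round(1))
E
```

```text
320 262 263
321 261 262
322 260 262
323 260 262
324 260 274
325 260 273
326 259 274
327 259 273
328 260 273
329 260 272
330 260 272
331 261 271
332 262 269
333 263 267
0 0 [326.4 258.7] [334.  268.4]
0 0.01 [321.4 258.8] [331.9 272.4]
3 0 [326.2 260.5] [333.8 270.5]
3 0.01 [321.3 260.5] [331.7 274.3]
6 0 [325.9 262.4] [333.5 272.5]
6 0.01 [321.  262.1] [331.5 276.1]
```

Request:
{"op": "move_arm", "data": {
  "commands": [
    {"angular": [0, 0, 0], "dp": [-0.1, 0, -0.01], "fingers": 0.2},
    {"angular": [0, 0, 0], "dp": [-0.2, 0, -0.015], "fingers": 0.2},
    {"angular": [0, 0, 0], "dp": [-0.3, 0, -0.015], "fingers": 0.2},
    {"angular": [0, 0, 0], "dp": [-0.37, 0, -0.015], "fingers": 0.2},
    {"angular": [0, 0, 0], "dp": [-0.42, 0, -0.015], "fingers": 0.2}
  ]
}}

```text
t: 11.15
ee_pos: [0.4871, 0.182, 0.044]
ee_rot: [-0.109, 3.138, 0.001]
ft_force: [-0.4, -0.1, -2.8]
grip_width: 0.0365
grasp_force: 60.5
```

Request:
{"op": "move_arm", "data": {
  "commands": [
    {"angular": [0, 0, 0], "dp": [-0.05, 0, 0], "fingers": 0.2},
    {"angular": [0, 0, 0], "dp": [-0.1, 0, 0], "fingers": 0.2},
    {"angular": [0, 0, 0], "dp": [-0.15, 0, 0], "fingers": 0.2},
    {"angular": [0, 0, 0], "dp": [-0.2, 0, 0], "fingers": 0.2},
    {"angular": [0, 0, 0], "dp": [-0.2, 0, 0], "fingers": 0.2}
  ]
}}

```text
t: 11.65
ee_pos: [0.5061, 0.1825, 0.0436]
ee_rot: [-0.107, 3.139, -0.002]
ft_force: [1.2, -5.9, -5.0]
grip_width: 0.0363
grasp_force: 60.4
```

Request:
{"op": "move_arm", "data": {
  "commands": [
    {"angular": [0, 0, 0], "dp": [-0.04, -0.005, 0], "fingers": 0.2},
    {"angular": [0, 0, 0], "dp": [-0.08, -0.005, 0], "fingers": 0.2},
    {"angular": [0, 0, 0], "dp": [-0.12, -0.005, 0], "fingers": 0.2},
    {"angular": [0, 0, 0], "dp": [-0.16, -0.005, 0], "fingers": 0.2},
    {"angular": [0, 0, 0], "dp": [-0.18, -0.005, 0], "fingers": 0.2}
  ]
}}

```text
t: 12.15
ee_pos: [0.5235, 0.1834, 0.0435]
ee_rot: [0.108, -3.139, 0.001]
ft_force: [-3.5, -6.1, -5.2]
grip_width: 0.0366
grasp_force: 60.5
```

Request:
{"op": "move_arm", "data": {
  "commands": [
    {"angular": [0, 0, 0], "dp": [-0.015, 0, 0], "fingers": 0.2},
    {"angular": [0, 0, 0], "dp": [-0.03, 0, 0], "fingers": 0.2},
    {"angular": [0, 0, 0], "dp": [-0.04, 0, 0], "fingers": 0.2},
    {"angular": [0, 0, 0], "dp": [-0.04, 0, 0], "fingers": 0.2},
    {"angular": [0, 0, 0], "dp": [-0.04, 0, 0], "fingers": 0.2}
  ]
}}

```text
t: 12.65
ee_pos: [0.5264, 0.1836, 0.0433]
ee_rot: [0.108, -3.138, 0.001]
ft_force: [-5.2, -5.1, -5.0]
grip_width: 0.0363
grasp_force: 60.5
```

Request:
{"op": "move_arm", "data": {
  "commands": [
    {"angular": [0, 0, 0], "dp": [-0.01, -0.005, 0], "fingers": 0.2},
    {"angular": [0, 0, 0], "dp": [-0.02, -0.005, 0], "fingers": 0.2},
    {"angular": [0, 0, 0], "dp": [-0.03, -0.005, 0], "fingers": 0.2},
    {"angular": [0, 0, 0], "dp": [-0.03, -0.005, 0], "fingers": 0.2},
    {"angular": [0, 0, 0], "dp": [-0.03, -0.005, 0], "fingers": 0.2}
  ]
}}

```text
t: 13.15
ee_pos: [0.5266, 0.1836, 0.0426]
ee_rot: [0.109, -3.133, 0.0]
ft_force: [-19.6, -3.1, 0.5]
grip_width: 0.0363
grasp_force: 61.0
```

```bash
python3 - <<'E'
from h import *
o=bot.get_obs(); print(o["ee_pos"],o["ft_force"],o["torque"])
s=bot.snapshot("scene");im=bot.snapshot("wrist");cv2.imwrite("pics/s7.png",np.hstack([cv2.resize(s[200:320,270:400],(520,480),interpolation=2)]))
E
```

```text
[0.52661685 0.18358595 0.04264625] [-19.57150846  -3.05344021   0.45369983] [-0.54277649  3.61816594 -0.43440441]
```

View pics/s7.png

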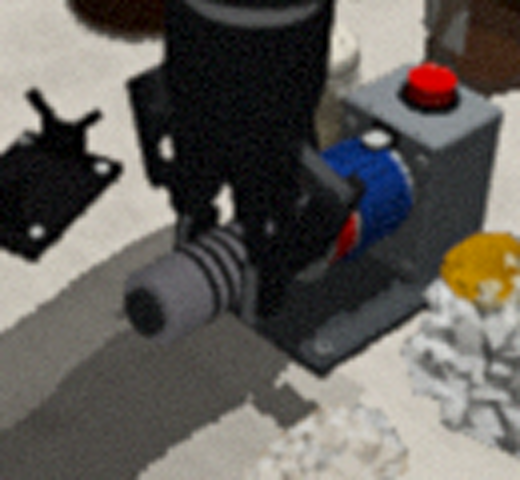

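The push ended at a hard stop with the collar on the mouth. I'll relax the push, let go and rise.

Request:
{"op": "move_arm", "data": {
  "commands": [
    {"angular": [0, 0, 0], "dp": [0.02, 0, 0], "fingers": 0.2},
    {"angular": [0, 0, 0], "dp": [0.02, 0, 0], "fingers": 0.8},
    {"angular": [0, 0, 0], "dp": [0.02, 0, 0], "fingers": 0.9},
    {"angular": [0, 0, 0], "dp": [0.02, 0, 0], "fingers": 0.9},
    {"angular": [0, 0, 0], "dp": [0.02, 0, 0], "fingers": 0.9}
  ]
}}

```text
t: 13.75
ee_pos: [0.5296, 0.184, 0.0443]
ee_rot: [-0.109, 3.137, 0.001]
ft_force: [1.3, -0.9, 0.4]
grip_width: 0.0766
grasp_force: 0.0
```

Request:
{"op": "move_arm", "data": {
  "commands": [
    {"angular": [0, 0, 0], "dp": [0.02, 0, -0.2], "fingers": 0.9},
    {"angular": [0, 0, 0], "dp": [0.02, 0, -0.4], "fingers": 0.9},
    {"angular": [0, 0, 0], "dp": [0.02, 0, -0.6], "fingers": 0.9},
    {"angular": [0, 0, 0], "dp": [0.02, 0, -0.8], "fingers": 0.9},
    {"angular": [0, 0, 0], "dp": [0.02, 0, -1], "fingers": 0.9}
  ]
}}

```text
t: 14.25
ee_pos: [0.5271, 0.1837, 0.1451]
ee_rot: [-0.109, 3.138, 0.001]
ft_force: [1.4, -0.6, -0.3]
grip_width: 0.0767
grasp_force: 0.0
```

```bash
python3 - <<'E'
from h import *
o=bot.get_obs(); print(o["ee_pos"].tolist(),o["ee_rot"].tolist(),o["ft_force"])
im=bot.snapshot("wrist");cv2.imwrite("pics/w8r.png",im);cv2.imwrite("pics/w8.png",cv2.resize(im,None,fx=1.4,fy=1.4,interpolation=2))
E
```

```text
[0.5270609180409433, 0.18374645335666426, 0.14505972955917798] [-0.10901283296970142, 3.137568823451093, 0.0014328160091429789] [ 1.42446481 -0.58766447 -0.29329308]
```

View pics/w8.png

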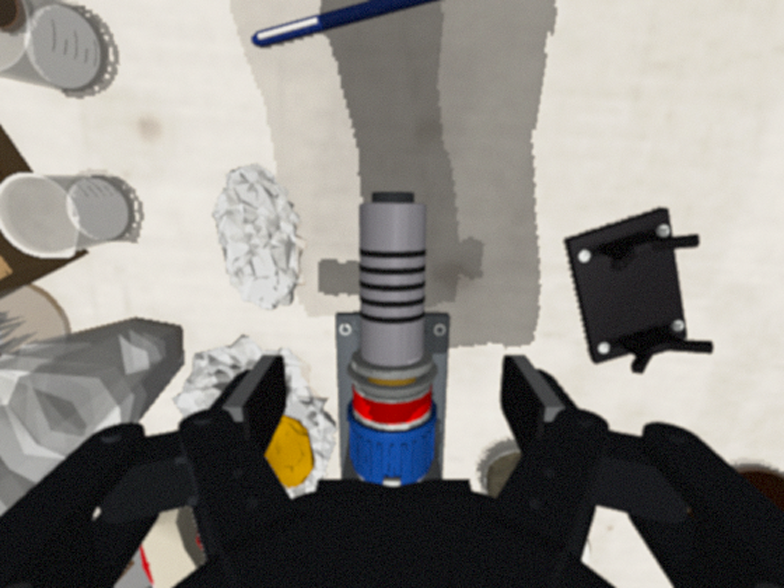

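Brass shows at about row 380 between the collar and the rim, so there is a small gap that may only be sag. I'll measure it.

```bash
python3 - <<'E'
from h import *
ee=(np.array([0.52706,0.183746,0.14506]),np.array([-0.10901,3.13757,0.00143]))
im=cv2.imread("pics/w8r.png")
for v in range(250,290): print(v,im[v,277:284].mean(0).astype(int),onz("wrist",(280,v),.087,ee)[0].round(4),onz("wrist",(280,v),.0905,ee)[0].round(4))
for v in(143,144,145,146,147,148): print(v,im[v,277:284].mean(0).astype(int),onz("wrist",(280,v),.074,ee)[0].round(4))
E
```

```text
250 [142 136 138] 0.5454 0.5439
251 [140 134 138] 0.5462 0.5447
252 [141 135 138] 0.547 0.5455
253 [141 135 137] 0.5478 0.5463
254 [140 135 139] 0.5487 0.5471
255 [140 134 138] 0.5495 0.5479
256 [141 136 138] 0.5503 0.5486
257 [141 136 138] 0.5511 0.5494
258 [140 135 137] 0.5519 0.5502
259 [139 133 136] 0.5527 0.551
260 [128 124 126] 0.5535 0.5519
261 [104 101 103] 0.5544 0.5527
262 [76 76 76] 0.5552 0.5535
263 [66 68 67] 0.556 0.5543
264 [84 85 84] 0.5568 0.5551
265 [112 115 113] 0.5577 0.5559
266 [131 134 132] 0.5585 0.5567
267 [139 143 140] 0.5593 0.5575
268 [141 143 141] 0.5601 0.5583
269 [136 140 139] 0.561 0.5592
270 [117 130 136] 0.5618 0.56
271 [ 78 116 135] 0.5626 0.5608
272 [ 36 104 134] 0.5635 0.5616
273 [ 27 103 134] 0.5643 0.5624
274 [ 34  98 125] 0.5652 0.5633
275 [ 51  85 102] 0.566 0.5641
276 [65 73 78] 0.5669 0.5649
277 [77 77 76] 0.5677 0.5658
278 [92 94 92] 0.5685 0.5666
279 [109 110 109] 0.5694 0.5674
280 [115 117 116] 0.5703 0.5683
281 [115 116 115] 0.5711 0.5691
282 [109 111 110] 0.572 0.57
283 [ 97 100  97] 0.5728 0.5708
284 [90 92 91] 0.5737 0.5716
285 [110 113 111] 0.5745 0.5725
286 [131 134 135] 0.5754 0.5733
287 [114 116 144] 0.5763 0.5742
288 [ 65  66 152] 0.5771 0.575
289 [  5  12 159] 0.578 0.5759
143 [55 53 51] 0.4687
144 [78 76 76] 0.4694
145 [112 108 110] 0.4701
146 [136 131 134] 0.4708
147 [144 139 141] 0.4715
148 [146 139 143] 0.4722
```

The top gap is about 2.5 mm and the tail is about 95 mm from the mouth, so the filter is home and only sagging. Now the button.

```bash
python3 - <<'E'
from h import *
go([.669,.194,.140],rot(4)); 
E
```

```text
dp [-1.411  0.002  0.089] ang [ 0.002  0.007 -0.   ]
```

Request:
{"op": "move_arm", "data": {
  "commands": [
    {"angular": [0, 0, 0], "dp": [-0.1, 0, 0], "fingers": 0},
    {"angular": [0, 0, 0], "dp": [-0.25, 0, 0], "fingers": 0},
    {"angular": [0, 0, 0], "dp": [-0.4, 0, 0], "fingers": 0},
    {"angular": [0, 0, 0], "dp": [-0.55, 0, 0], "fingers": 0},
    {"angular": [0, 0, 0], "dp": [-0.7, 0, 0], "fingers": 0}
  ]
}}

```text
t: 14.8
ee_pos: [0.5977, 0.1886, 0.1429]
ee_rot: [-0.109, 3.139, 0.001]
ft_force: [-0.1, 0.0, -0.6]
grip_width: 0.004
grasp_force: 0.0
```

Request:
{"op": "move_arm", "data": {
  "commands": [
    {"angular": [0, 0, 0], "dp": [-0.15, 0, 0], "fingers": 0},
    {"angular": [0, 0, 0], "dp": [-0.35, 0, 0], "fingers": 0},
    {"angular": [0, 0, 0], "dp": [-0.55, 0, 0.03], "fingers": 0},
    {"angular": [0, 0, 0], "dp": [-0.7, 0, 0.06], "fingers": 0},
    {"angular": [0, 0, 0], "dp": [-0.7, 0, 0.08], "fingers": 0}
  ]
}}

```text
t: 15.3
ee_pos: [0.6681, 0.1933, 0.1341]
ee_rot: [-0.108, 3.139, 0.001]
ft_force: [0.8, -0.1, -0.3]
grip_width: -0.0001
grasp_force: 0.0
```

```bash
python3 - <<'E'
from h import *
o=bot.get_obs(); print(o["grip_width"],o["ft_force"])
go([.669,.194,.102],rot(4)); 
E
```

```text
-0.00013519407837522959 [ 0.78008555 -0.05421322 -0.2579126 ]
dp [-0.009  0.007  0.321] ang [ 0.001  0.001 -0.001]
```

Request:
{"op": "move_arm", "data": {
  "commands": [
    {"angular": [0, 0, 0], "dp": [-0.01, 0.005, 0.1], "fingers": 0},
    {"angular": [0, 0, 0], "dp": [-0.01, 0.005, 0.2], "fingers": 0},
    {"angular": [0, 0, 0], "dp": [-0.01, 0.005, 0.27], "fingers": 0},
    {"angular": [0, 0, 0], "dp": [-0.01, 0.005, 0.32], "fingers": 0},
    {"angular": [0, 0, 0], "dp": [-0.01, 0.005, 0.32], "fingers": 0}
  ]
}}

```text
t: 15.8
ee_pos: [0.6671, 0.1941, 0.1048]
ee_rot: [-0.109, 3.138, 0.001]
ft_force: [-3.5, -0.2, 4.0]
grip_width: -0.0001
grasp_force: 2.2
```

```bash
python3 - <<'E'
from h import *
s=bot.snapshot("scene");h=blobs(s,(0,150,80),(6,255,255),(330,200,400,300),4);print(h)
print(blobs(s,(105,120,50),(125,255,255),(320,210,400,300)))
E
```

```text
[(array([380. , 224.2]), array([377, 223,   6,   3,  12], dtype=int32))]
[(array([355.8, 248.5]), array([344, 239,  23,  24, 242], dtype=int32))]
```

Red band gone, so the sleeve went forward. I'll rise and check.

Request:
{"op": "move_arm", "data": {
  "commands": [
    {"angular": [0, 0, 0], "dp": [0, 0, -0.1], "fingers": 0},
    {"angular": [0, 0, 0], "dp": [0, 0, -0.3], "fingers": 0},
    {"angular": [0, 0, 0], "dp": [0.1, 0, -0.5], "fingers": 0},
    {"angular": [0, 0, 0], "dp": [0.3, 0, -0.7], "fingers": 0},
    {"angular": [0, 0, 0], "dp": [0.5, 0, -0.9], "fingers": 0}
  ]
}}

```text
t: 16.35
ee_pos: [0.6169, 0.1904, 0.1952]
ee_rot: [-0.109, 3.138, 0.001]
ft_force: [-0.1, -0.3, 0.8]
grip_width: -0.0001
grasp_force: 0.0
```

Request:
{"op": "move_arm", "data": {
  "commands": [
    {"angular": [0, 0, 0], "dp": [0.2, 0, 0], "fingers": 0},
    {"angular": [0, 0, 0], "dp": [0.4, 0, 0], "fingers": 0},
    {"angular": [0, 0, 0], "dp": [0.6, 0, 0], "fingers": 0},
    {"angular": [0, 0, 0], "dp": [0.8, 0, 0], "fingers": 0},
    {"angular": [0, 0, 0], "dp": [0.8, 0, 0], "fingers": 0}
  ]
}}

```text
t: 16.85
ee_pos: [0.5358, 0.1849, 0.195]
ee_rot: [-0.11, 3.138, 0.001]
ft_force: [0.5, -0.1, -0.2]
grip_width: -0.0003
grasp_force: 0.0
```

```bash
python3 - <<'E'
from h import *
o=bot.get_obs();ee=(o["ee_pos"],o["ee_rot"]);im=bot.snapshot("wrist");s=bot.snapshot("scene")
cv2.imwrite("pics/w9.png",np.hstack([cv2.resize(im[120:360,180:400],(412,450),interpolation=2),cv2.resize(s[200:310,290:385],(388,450),interpolation=2)]))
print(o["ee_pos"],blobs(im,(105,120,60),(125,255,255),(150,100,350,380)),[proj("wrist",np.array([x,.189,.088]),ee).round(1) for x in(.574,.612)])
E
```

```text
[0.53578238 0.18491168 0.19502077] [(array([258.9, 249.8]), array([253, 241,  15,  17, 140], dtype=int32)), (array([300.5, 249.1]), array([295, 241,  12,  14,  96], dtype=int32))] [array([282. , 248.4]), array([279.2, 285. ])]
```

View pics/w9.png

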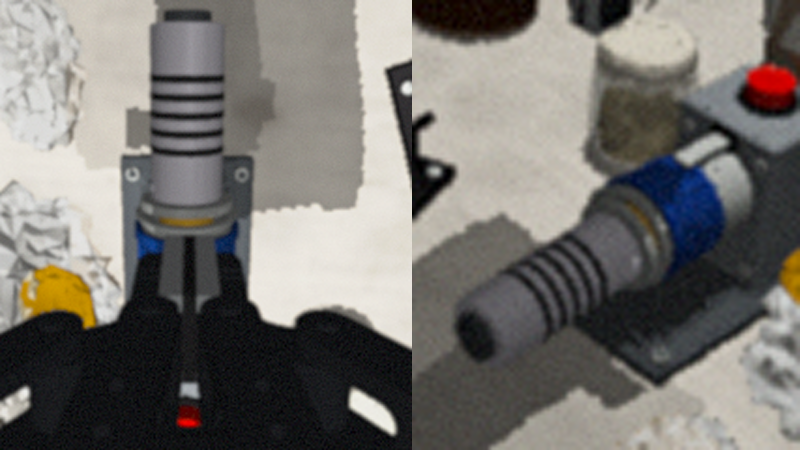

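```bash
python3 -c "
from cell import bot
print(bot.close_job())"
```

```text
the job is handed in; nothing more can be done
None
```

I handed the job in at about 17 s of the 61 s allowed: the sleeve was caught back, the filter pushed in to a hard stop and released, and the red button pressed, after which the sleeve sprang forward and the red band disappeared. A gap of about 2.5 mm remains at the top of the collar, which I put down to the normal sag, and I never moved the jar or bottles.

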